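# Fetch the green glaze swatch from the back of a crowded hook

## Robot

A 6-joint arm with a two-finger parallel gripper is mounted at the origin on the work surface. World frame = base frame: x ahead of the robot, y to its left, z up, the work surface at z = 0. Lengths are in mm, angles in rad, forces in N, time in s.
With the tool pointing down it reaches from about 275 to 1000 mm from the base axis. Payload 8.4 kg.
Tool frame: the origin (TCP) lies on the centre line of the jaws, within the pads' length; the fingertips stand r.tip_reach ahead of it and the grasp point (between the pads) lies 11 mm behind it (r.tip_reach is the distance from the TCP to the fingertips, in mm); z points along the fingers, y is the line along which they close (so a half turn about z gives the same grasp; the last joint's range is limited). The gripper opens to 85 mm and grips with 20 to 120 N. Pads are 22 mm wide; open, the fingers measure 114 mm over their backs; the gripper's body (76 mm by 85 mm) begins 54 mm behind the grasp point. The pads swing forward as they close: fully open they stand 13 mm farther back than shut.
Start: joints at [-1.247, 0.353, 1.633, -0, 1.155, -0.002], TCP at [200.04, -592.125, 201.481] pointing down, gripper open.
Joint ranges: [-2.63, 2.63], [-0.92, 2.1], [0.06, 2.66], [-1.3, 4.44], [0, 2.69], [-3.02, 3.02]. Speed limits (rad/s): [2.22, 2.22, 2.79, 3.14, 3.14, 3.14].

## Interface

Orientations are given as [roll, pitch, yaw] about the fixed x, y, z axes, in that order (R = Rz(yaw) Ry(pitch) Rx(roll)).
In Python, from rig import r gives the robot as it stands.
- The arm moves only by the tool carry_out, never from a script. Its argument "targets" is a list of rows, each an object with "dp": the shift along the tool's x, y, z in mm, a list of three; "yaw": the turn about the tool's z in degrees. A call has 1 to 12 rows; each row is the pose to reach, as a shift and turn from the pose commanded when the call began, along the tool's axes at that moment; what a row does not reach only later rows make up. A row lasts 1/8 s, in which the tool goes at most 62.5 mm and 10.7 degrees, less where a joint would pass 70% of its speed; a pose out of reach is approached as far as the arm can. A call with a gripper value outside its range is refused whole. "fingers" is the opening, from -1 (shut) to 1 (fully open), so that 0 is half open, set as the call begins (left out, the last holds). The fingers move at their own pace and stop on an object; "grip_force" is the grip in N (left out, the last holds). Time passes only in rows, so rows that repeat a pose let the fingers close. It gives the time, the measured TCP pose, the force, the opening and the grip force at its end, in the units of the state.
- r.sense(): the state, without advancing time (a new reading comes with each control period).
- r.grab_frame(name): name is "scene" or "top" or "wrist"; returns the picture (400x640x3 uint8, red, green, blue); there is no depth.
- r.get_calibration(name): a dict with "fx", "fy", "cx", "cy" (pixels), "rvec" (rotation vector, rad) and "tvec" (3), from world to camera coordinates, as OpenCV has them. Camera axes: x right, y down, z forward; pixel columns grow to the right and rows downward; lengths in mm; the calibration is good to about 2 mm. A picture is of the moment at which its call begins: read the wrist's pose just before it. get_calibration takes no time and is no camera call; for the wrist camera it gives the pose at the moment of the call.
- r.sign_off(): hands the job in; it is judged then, once.
The state is a dict: "clock": time; "qpos": joint angles; "qvel": joint speeds; "joint_efforts": joint torques, N m; "eef_pos": TCP position; "tcp_rot": TCP orientation; "contact_force": force on the tool from outside, world axes, zero at the start; "wrist_torque": the same for the moment, N m; "opening": opening from 0.0 (shut) to 1.0 (fully open); "grasp_force": force on a finger pad.
Only numpy, scipy, OpenCV 4.12 (cv2) and the standard library are available. Lean on these libraries where they do the work, as an engineer would, in place of code of your own. Each camera call takes 0.05 s, during which the arm holds its last target. There are 200 camera calls.

## Task

Take the white and the yellow glaze swatch off the front of the crowded hook and hang both on the spare hook, then push the pair back along the bar so that they bear together on the red sprung pad, keeping a light steady push for a moment so that its spring clearly gives, without driving it to its end. Then fetch the green swatch from the back of the crowded hook and stand it gently, fully down, in the slot of the wooden block. Let go of everything, force nothing, and leave the glaze jar, the vase and the brush alone.

Things in the scene. Friction and masses are not known exactly. Their poses are not given: they have to be found in the camera images.
- crowded_hook: steel hook stand, fixed, with three swatches. Origin: foot of its post. Post 18 mm thick, 202 high; base plate 14 high, 100 wide (y), x = -105 to 25 mm. A round bar, 8 mm thick, leaves the post along the stand's -x, its axis 180 mm above the table. Holds green nearest the post, white and yellow before it in either order; a plain black disc at the bar's root ends at x = -22 mm.
- spare_hook: steel hook stand, fixed, empty at the start. Origin: foot of its post. Post 18 mm thick, 202 high; base plate 14 high, 100 wide (y), x = -105 to 25 mm. A round bar, 8 mm thick, leaves the post along the stand's -x, its axis 180 mm above the table. Carries the stop with the red pad (see stop).
- stop: brass housing of the stop round the spare bar's root; origin on the bar axis, x = -9 mm in that stand's frame, axes parallel. Its stem holds a red disc (30 mm across, 6 thick) round the bar. The red front face lies 21 to 46 mm from the origin along -x: unreported, find it by feel. The disc's spring: 1.3 N/mm, no preload, gives 12 mm, then solid (16 N). The stem stays put.
- crowded_hook_tip (a point): rounded top of the crowded hook's upturned tip: x = -140 mm in the stand's frame, 196 mm above the table. A hanging swatch has its hole's apex at 184.6 mm; raise it 12 to 23 mm (17 is right) to pass the tip.
- spare_hook_tip (a point): rounded top of the spare hook's upturned tip: x = -140 mm in the stand's frame, 196 mm above the table. A hanging swatch has its hole's apex at 184.6 mm; raise it 12 to 23 mm (17 is right) to pass the tip.
- white_swatch: white swatch (all three alike), hanging upright, z up. Origin: centre of its tile's underside. Tile 50 mm wide (y), 10 thick (x), 66 tall; above it a pale wooden head, 40 wide (y), 24 thick (x), reaching 66 to 120 mm above the origin, coloured on top. 0.1 to 0.2 kg. Grip the head across its width (y), from above. At the start: front or middle of the crowded hook.
- yellow_swatch: yellow swatch (all three alike), hanging upright, z up. Origin: centre of its tile's underside. Tile 50 mm wide (y), 10 thick (x), 66 tall; above it a pale wooden head, 40 wide (y), 24 thick (x), reaching 66 to 120 mm above the origin, coloured on top. 0.1 to 0.2 kg. Grip the head across its width (y), from above. At the start: front or middle of the crowded hook.
- green_swatch: green swatch (all three alike), hanging upright, z up. Origin: centre of its tile's underside. Tile 50 mm wide (y), 10 thick (x), 66 tall; above it a pale wooden head, 40 wide (y), 24 thick (x), reaching 66 to 120 mm above the origin, coloured on top. 0.1 to 0.2 kg. Grip the head across its width (y), from above. At the start: hindmost on the crowded hook.
- white_swatch_eye (a point): apex of the white swatch's hanging hole, mid-thickness, 106 mm above its origin, 14 mm under its top. The hanging hole goes through the head along x: 16 mm wide, floor 74 mm above the swatch's origin, walls up to 101 mm, V-shaped roof with apex at 106 mm.
- yellow_swatch_eye (a point): the same point of the yellow swatch
- green_swatch_eye (a point): the same point of the green swatch
- block: dark wooden block, fixed, 56 mm (x) x 96 (y) x 40 high. Origin: centre of its underside. One slot from above in the middle: 14 mm wide (x), 54 long (y), 30 deep, 5 mm chamfer round its mouth; grey foam floor 10 mm above the table, 2.5 N/mm, gives 4 mm. It takes the bottom of a swatch's tile, either way round.
- jar: green glaze jar, closed, 64 mm across, 95 mm high, loose; leave alone. Origin: centre of its underside.
- vase: small yellow vase, 74 mm across, 70 mm high, loose; leave alone. Origin: centre of its underside.
- brush: paint brush lying on the table, loose; leave alone.

How it is judged:
By the outcome, as a careful person would: the job done as asked, in the order asked, and still so for the second after the job is handed in, with the robot touching nothing.
It also fails if it takes over 72 s, if anything falls off the work surface, if the arm or the gripper's body presses on something with over 40 N, if the wrist force passes 120 N, or if a joint passes its speed limit or range.

## Working session

There is one attempt and no reset: what is moved stays moved. The work goes in short steps, Python scripts to look and compute and a tool call to move; the robot and the scene stay as the last step left them, time stands still between calls to the robot, and variables do not carry over. Pictures are saved under pics/ and viewed, at most 10 in all, crops included, and the job is handed in when it is done.

Besides the shell and the picture viewer there is one more tool, called after ">>>" as name([rows], argument=value, ...), one row to a line, values as JSON. carry_out: Moves the arm, as the interface text tells. Its arguments: {"type":"object","properties":{"targets":{"type":"array","items":{"type":"object","properties":{"dp":{"type":"array","items":{"type":"number"}},"yaw":{"type":"number"}}}},"fingers":{"type":"number"},"grip_force":{"type":"number"}},"required":["targets"]}

```bash
ls; mkdir -p pics
cat > h.py <<'E'
import numpy as np,cv2
from rig import r
def P(name):
    c=r.get_calibration(name);K=np.array([[c['fx'],0,c['cx']],[0,c['fy'],c['cy']],[0,0,1.]])
    R,_=cv2.Rodrigues(np.array(c['rvec'],float));t=np.array(c['tvec'],float).reshape(3)
    return K,R,t
def onz(cal,uv,z):
    K,R,t=cal;o=-R.T@t;d=R.T@np.linalg.solve(K,np.array([uv[0],uv[1],1.]));return o+d*(z-o[2])/d[2]
def tri(cals,uvs):
    A=np.zeros((3,3));b=np.zeros(3)
    for (K,R,t),uv in zip(cals,uvs):
        o=-R.T@t;d=R.T@np.linalg.solve(K,np.array([uv[0],uv[1],1.]));d/=np.linalg.norm(d)
        M=np.eye(3)-np.outer(d,d);A+=M;b+=M@o
    return np.linalg.solve(A,b)
def proj(cal,X):
    K,R,t=cal;p=K@(R@np.asarray(X,float)+t);return p[:2]/p[2]
def save(im,fn): cv2.imwrite('pics/'+fn,cv2.cvtColor(im,cv2.COLOR_RGB2BGR))
E
python3 - <<'E'
from h import *
print(r.sense(),r.tip_reach)
a=r.grab_frame('top');b=r.grab_frame('scene')
np.save('top.npy',a);np.save('scene.npy',b);save(a,'top.png');save(b,'scene.png')
for n in('top','scene'):
    K,R,t=P(n);print(n,K[0,0],-R.T@t)
E
```

```text
pics
{'clock': 0.0, 'qpos': array([-1.24737239e+00,  3.53657496e-01,  1.63414736e+00,  3.03976606e-05,
        1.15524199e+00, -2.39117274e-03]), 'qvel': array([ 0.00068192,  0.00143719, -0.00113458, -0.00033325, -0.00093712,
       -0.00039312]), 'joint_efforts': array([ 2.08784641e-04, -6.05257630e+01, -3.42069054e+01,  1.89215342e-05,
        9.38325509e-03, -4.09258257e-05]), 'eef_pos': array([ 199.89337004, -591.59950641,  200.75024064]), 'tcp_rot': array([-3.14013853e+00, -3.12698588e-05,  3.25802797e-01]), 'contact_force': array([-0.31802858, -0.27215469, -0.16111438]), 'wrist_torque': array([ 0.0078266 , -0.01757618,  0.04722332]), 'grasp_force': 0.0, 'opening': 0.9993949618692394} 8.0
top 431.55678699998117 [ 390.75553882  -18.33311161 1244.54282701]
scene 382.3392266095422 [1044.83947515  366.22363131  612.18068231]
```

View pics/top.png

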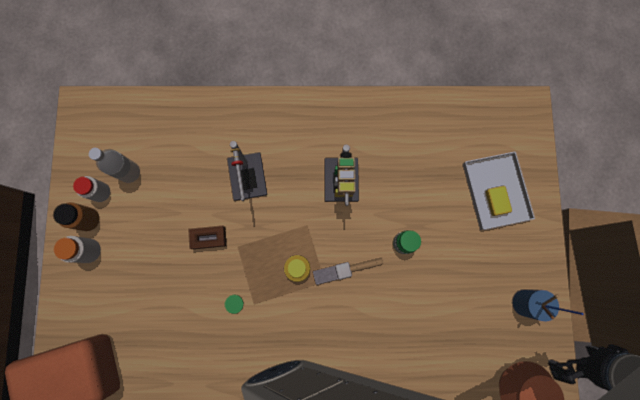

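View pics/scene.png

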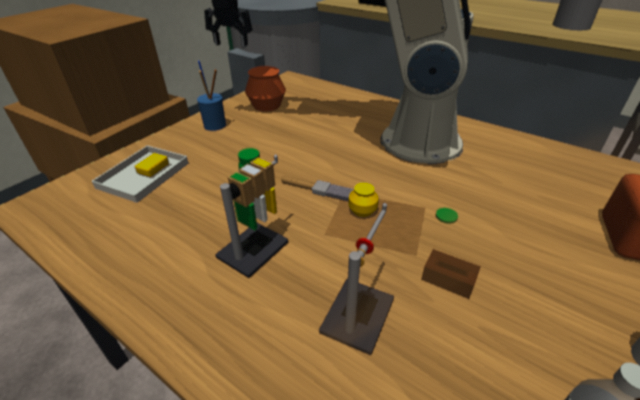

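The top view shows the crowded hook (post at 346,150; green, white and yellow heads at rows 160, 174 and 187), the spare hook (post 235,147, tip 242,198) and the block at (207,238). The scene view shows the same things from behind. Next I'll enlarge the parts that matter.

Run:
```python
from h import *
a=np.load('top.npy');b=np.load('scene.npy')
g=lambda im,x,y,w,h,s:cv2.resize(im[y:y+h,x:x+w],None,fx=s,fy=s,interpolation=cv2.INTER_CUBIC)
# top crop 180..380 x 130..260 scale 4 => 800x520
c=g(a,180,135,190,125,4);save(c,'c1.png')
d=g(b,210,130,280,220,2.7);save(d,'c2.png');print(c.shape,d.shape)
```

```text
(500, 760, 3) (594, 756, 3)
```

View pics/c1.png

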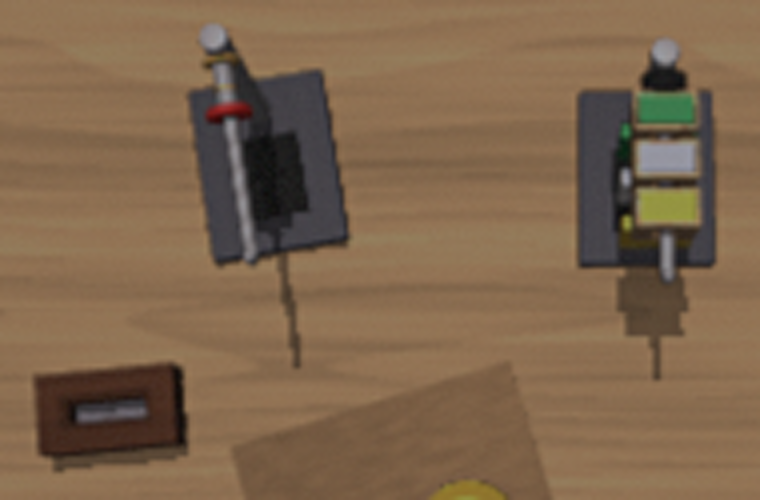

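View pics/c2.png

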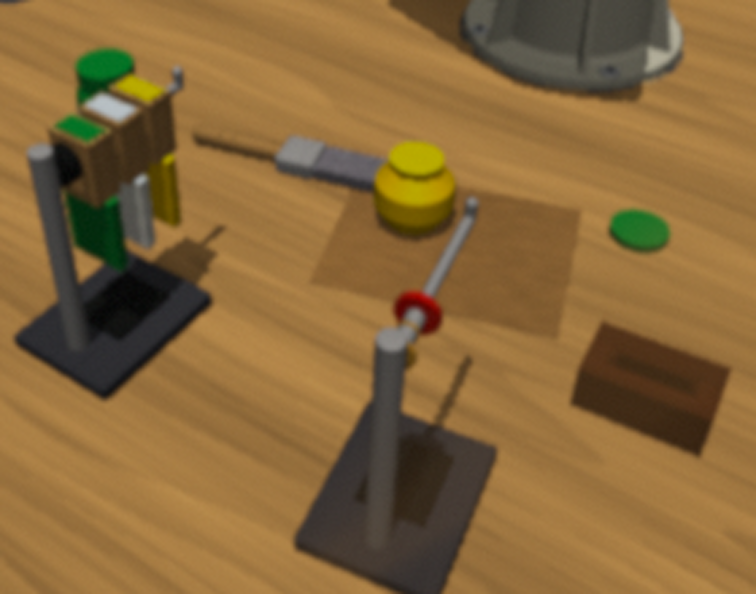

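Both crops are clear. In the top crop the spare post top is at (213,38), its tip at (252,258), the crowded post at (664,50), its tip at (668,276) and the slot at (111,411). In the scene crop the same points are at (389,342), (471,204), (41,153), (178,73) and (654,374).

Run:
```python
from h import *
T,S=P('top'),P('scene')
ft=lambda x,y:(180+(x+.5)/4-.5,135+(y+.5)/4-.5)
fs=lambda x,y:(210+(x+.5)/2.7-.5,130+(y+.5)/2.7-.5)
d={'spost':((213,38),(389,342),202),'stip':((252,258),(471,204),196),'cpost':((664,50),(41,153),202),'ctip':((668,276),(178,73),196),
'green':((667,109),(80,128),198.6),'white':((667,157),(110,107),198.6),'yellow':((668,207),(137,89),198.6),'slot':((111,411),(654,374),40),
}
Q={}
for k,(a,b,z) in d.items():
    X=tri([T,S],[ft(*a),fs(*b)]);Y=onz(T,ft(*a),z);W=onz(S,fs(*b),z);Q[k]=Y;print(k,X.round(1),Y.round(1),W.round(1))
for a,b in(('spost','stip'),('cpost','ctip')):
    v=Q[a]-Q[b];print(a,np.hypot(*v[:2]),np.degrees(np.arctan2(v[1],v[0])))
print('red',onz(T,ft(228,112),180))
c=[onz(T,ft(*p),40)[:2] for p in((36,376),(175,366),(184,446),(42,456))];print('block',np.round(c,1),np.mean(c,0))
for i,j in((0,1),(3,2)):
    v=c[i]-c[j];print(np.degrees(np.arctan2(v[1],v[0])))
# base plates: corners at z=14 from top
for n,ps in(('sbase',((189,92),(321,71),(348,241),(216,265))),('cbase',((580,91),(713,91),(714,266),(579,267)))):
    c=[onz(T,ft(*p),14)[:2] for p in ps]
    v=(c[0]+c[1]-c[2]-c[3])/2;w=(c[0]+c[3]-c[1]-c[2])/2;m=np.mean(c,0);th=np.arctan2(v[1],v[0]);print(n,m,np.hypot(*v),np.hypot(*w),np.degrees(th),np.degrees(np.arctan2(w[1],w[0])),'origin',m+40*np.array([np.cos(th),np.sin(th)]))
```

```text
spost [703.6 178.2 197.6] [702.4 177.1 202. ] [707.1 180.4 202. ]
stip [564.6 153.  189.4] [564.2 150.5 196. ] [571.2 157.7 196. ]
cpost [ 694.3 -103.7  199.6] [ 694.5 -104.4  202. ] [695.8 -99.8 202. ]
ctip [ 552.9 -105.   189.6] [ 552.6 -105.3  196. ] [559.9 -96.9 196. ]
green [ 656.7 -105.   198. ] [ 657.5 -106.   198.6] [ 656.7 -103.1  198.6]
white [ 626.2 -104.8  198.8] [ 626.9 -105.6  198.6] [ 625.6 -104.1  198.6]
yellow [ 595.6 -105.8  197.3] [ 595.3 -105.7  198.6] [ 596.9 -104.3  198.6]
slot [482.1 275.8  30.8] [482.3 271.   40. ] [489.7 279.6  40. ]
spost 140.74355191819316 10.908423411936027
cpost 141.91805823139063 0.36445237736207975
red [660.55144212 170.43782222 180.        ]
block [[506.8 324.2]
 [513.6 227.5]
 [457.9 219.6]
 [451.2 317.6]] [482.38912573 272.23002114]
94.02374882927892
93.88542190067885
sbase [661.79692344 169.39544583] 129.58407381225283 97.02048598541525 9.980830147283138 99.85777346487356 origin [701.1915553  176.32819278]
cbase [ 652.92185685 -105.79366236] 130.5278169581736 97.64543997690598 -0.7255898300845106 90.14283150962818 origin [ 692.91864939 -106.30020608]
```

>>> carry_out([
  {"dp": [20,-12,-60],"yaw": 5},
  {"dp": [70,-44,-100],"yaw": 10},
  {"dp": [125,-79,-100],"yaw": 15},
  {"dp": [175,-110,-100],"yaw": 18.7},
  {"dp": [225,-142,-100],"yaw": 18.7},
  {"dp": [275,-173,-100],"yaw": 18.7},
  {"dp": [325,-205,-100],"yaw": 18.7},
  {"dp": [375,-236,-100],"yaw": 18.7},
  {"dp": [425,-268,-100],"yaw": 18.7},
  {"dp": [475,-300,-100],"yaw": 18.7},
  {"dp": [515,-325,-100],"yaw": 18.7},
  {"dp": [530,-334,-100],"yaw": 18.7},
], fingers=1)

```text
clock: 1.6
eef_pos: [596.3, -103.9, 300.9]
tcp_rot: [-3.141, 0.001, 0.002]
contact_force: [0.5, -0.1, 0.2]
opening: 1.004
grasp_force: 0.0
```

>>> carry_out([
  {"dp": [0,0,0],"yaw": 0},
  {"dp": [0,0,0],"yaw": 0},
])

```text
clock: 1.85
eef_pos: [594.4, -107.2, 301.3]
tcp_rot: [3.141, 0.001, -0.001]
contact_force: [0.5, 0.6, -0.4]
opening: 0.999
grasp_force: 0.0
```

Run:
```python
from h import *
s=r.sense();print(s['eef_pos'],s['tcp_rot'],s['qpos'],s['contact_force'])
a=r.grab_frame('wrist');save(a,'w1.png');K,R,t=P('wrist');print(-R.T@t,R.round(2).tolist(),K[0,0])
for n,X in dict(yel=(595.5,-105.7,198.6),wht=(626.5,-105.2,198.6),ctip=(553,-105,196),cpost=(694,-105,202),grn=(657,-105,198.6)).items():print(n,proj((K,R,t),X).round(1))
```

```text
[ 594.39062791 -107.19560992  301.34286554] [ 3.14121025e+00  7.65624496e-04 -1.41026054e-03] [-1.80594770e-01  2.43486548e-01  1.56126912e+00 -5.27014868e-04
  1.33752222e+00  1.39173367e+00] [ 0.47685927  0.56243493 -0.35711502]
[ 673.69022832 -106.13695915  474.28254963] [[-0.0, -1.0, 0.0], [-0.95, 0.0, 0.31], [-0.31, 0.0, -0.95]] 324.47554980215835
yel [322.4 183.6]
wht [321.7 148.6]
ctip [321.7 226.8]
cpost [321.2  62.9]
grn [321.4 111.7]
```

View pics/w1.png

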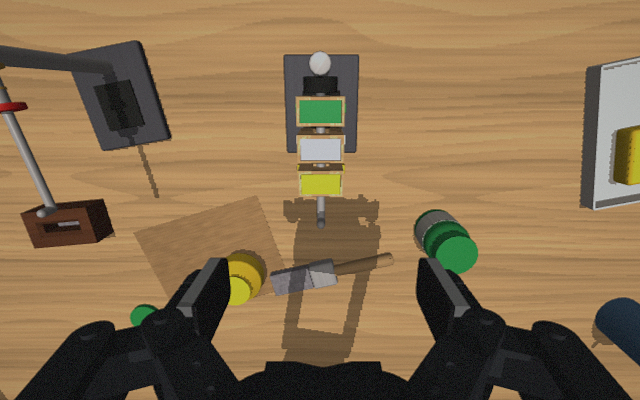

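The wrist view matches the projections to about 1.5 px, which puts the bar at y ≈ -104.5. Descending on yellow.

>>> carry_out([
  {"dp": [0,-1.5,30],"yaw": 0},
  {"dp": [0,-1.5,65],"yaw": 0},
  {"dp": [0,-1.5,100],"yaw": 0},
  {"dp": [0,-1.5,120],"yaw": 0},
  {"dp": [0,-1.5,129],"yaw": 0},
  {"dp": [0,-1.5,129],"yaw": 0},
])

```text
clock: 2.65
eef_pos: [594.9, -105.2, 172.6]
tcp_rot: [-3.142, 0.0, -0.002]
contact_force: [-0.6, 0.6, 0.0]
opening: 0.998
grasp_force: 0.0
```

>>> carry_out([
  {"dp": [0,0,0],"yaw": 0},
  {"dp": [0,0,0],"yaw": 0},
  {"dp": [0,0,0],"yaw": 0},
  {"dp": [0,0,0],"yaw": 0},
  {"dp": [0,0,0],"yaw": 0},
  {"dp": [0,0,0],"yaw": 0},
  {"dp": [0,0,0],"yaw": 0},
  {"dp": [0,0,0],"yaw": 0},
], fingers=-1, grip_force=30)

```text
clock: 3.65
eef_pos: [595.3, -104.6, 172.5]
tcp_rot: [-3.142, 0.0, -0.001]
contact_force: [-0.4, 0.7, -0.1]
opening: -0.001
grasp_force: 0.0
```

The fingers shut on nothing, so I need a look.

Run:
```python
from h import *
a=r.grab_frame('wrist');b=r.grab_frame('scene')
c=cv2.resize(b[110:260,190:390],None,fx=2.6,fy=2.6,interpolation=cv2.INTER_CUBIC)
w=cv2.resize(a,(280,175)); w=a[100:400,160:440]
o=np.zeros((400,800,3),np.uint8);o[:390,:520]=c;o[:300,520:]=w
save(o,'m1.png');print(r.sense()['opening'],r.sense()['grasp_force'])
```

```text
-0.002709943004748906 0.0
```

View pics/m1.png

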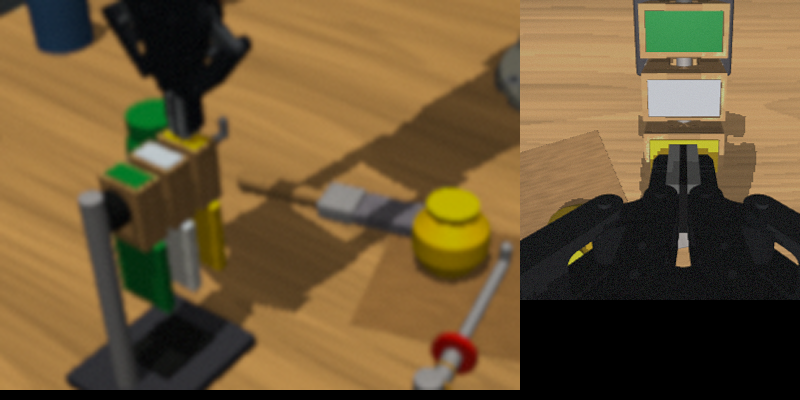

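The closed fingertips sit just above the yellow head, so the tips are higher than the stated TCP and reach imply. I'll measure the real fingertip position.

Run:
```python
from h import *
S=P('scene');W=P('wrist');T=P('top')
for z in (164,180,190,200,210):print(z,proj(S,(595,-105,z)).round(1),proj(W,(606,-105,z)).round(1),proj(W,(584,-105,z)).round(1))
print(r.tip_reach,[x for x in dir(r) if x[0]!='_'])
b=r.grab_frame('scene');a=r.grab_frame('wrist')
o=np.zeros((600,800,3),np.uint8)
o[:,:400]=cv2.resize(b[100:220,225:305],(400,600),interpolation=cv2.INTER_CUBIC)
o[:400,400:]=cv2.resize(a[200:300,270:370],(400,400),interpolation=cv2.INTER_CUBIC)
save(o,'m2.png')
```

```text
164 [262.6 176.4] [325.7 211.3] [325.6 244.6]
180 [261.8 169.9] [326.  221.6] [325.9 257.3]
190 [261.3 165.7] [326.1 228.9] [326.  266.3]
200 [260.8 161.5] [326.3 237.2] [326.2 276.4]
210 [260.2 157.2] [326.6 246.5] [326.4 287.6]
8.0 ['MotionError', 'get_calibration', 'grab_frame', 'sense', 'sign_off', 'tip_reach']
```

View pics/m2.png

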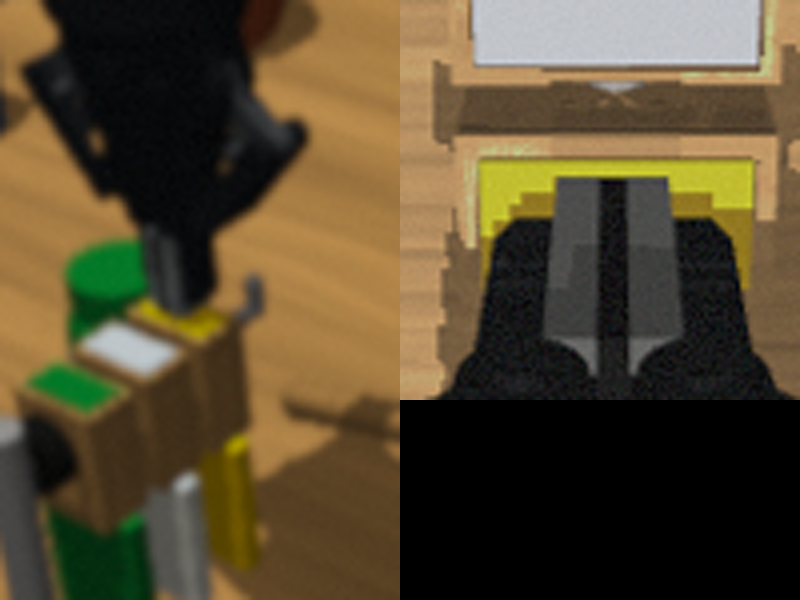

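Both views put the tips at z ≈ 201–207 with TCP z at 172.5, roughly 35 mm higher than the stated reach. I'll go by the pictures: open, go about 42 mm lower, and close again.

>>> carry_out([
  {"dp": [0,0,-6],"yaw": 0},
  {"dp": [0,0,-6],"yaw": 0},
  {"dp": [0,0,-6],"yaw": 0},
  {"dp": [0,0,-6],"yaw": 0},
  {"dp": [0,0,-6],"yaw": 0},
  {"dp": [0,0,-6],"yaw": 0},
  {"dp": [0,0,-6],"yaw": 0},
  {"dp": [0,0,0],"yaw": 0},
], fingers=1)

```text
clock: 4.85
eef_pos: [595.6, -104.6, 172.7]
tcp_rot: [3.141, -0.001, -0.001]
contact_force: [-0.4, 0.6, 0.6]
opening: 1.0
grasp_force: 0.0
```

>>> carry_out([
  {"dp": [0,0,8],"yaw": 0},
  {"dp": [0,0,18],"yaw": 0},
  {"dp": [0,0,28],"yaw": 0},
  {"dp": [0,0,36],"yaw": 0},
  {"dp": [0,0,42],"yaw": 0},
  {"dp": [0,0,42],"yaw": 0},
])

```text
clock: 5.6
eef_pos: [595.0, -104.5, 130.0]
tcp_rot: [-3.141, 0.001, -0.001]
contact_force: [-0.7, 0.1, -0.1]
opening: 0.998
grasp_force: 0.0
```

>>> carry_out([
  {"dp": [0,0,0],"yaw": 0},
  {"dp": [0,0,0],"yaw": 0},
  {"dp": [0,0,0],"yaw": 0},
  {"dp": [0,0,0],"yaw": 0},
  {"dp": [0,0,0],"yaw": 0},
  {"dp": [0,0,0],"yaw": 0},
], fingers=-1, grip_force=30)

```text
clock: 6.35
eef_pos: [595.6, -104.9, 130.9]
tcp_rot: [3.141, -0.001, -0.001]
contact_force: [-0.4, -4.2, 5.4]
opening: 0.466
grasp_force: 32.0
```

Run:
```python
from h import *
b=r.grab_frame('scene');a=r.grab_frame('wrist');print(r.sense()['eef_pos'])
o=np.zeros((600,800,3),np.uint8)
o[:,:400]=cv2.resize(b[100:220,225:305],(400,600),interpolation=cv2.INTER_CUBIC)
o[:400,400:]=cv2.resize(a[150:300,245:395],(400,400),interpolation=cv2.INTER_CUBIC)
save(o,'m3.png')
```

```text
[ 595.60539331 -104.91647847  130.9139712 ]
```

View pics/m3.png

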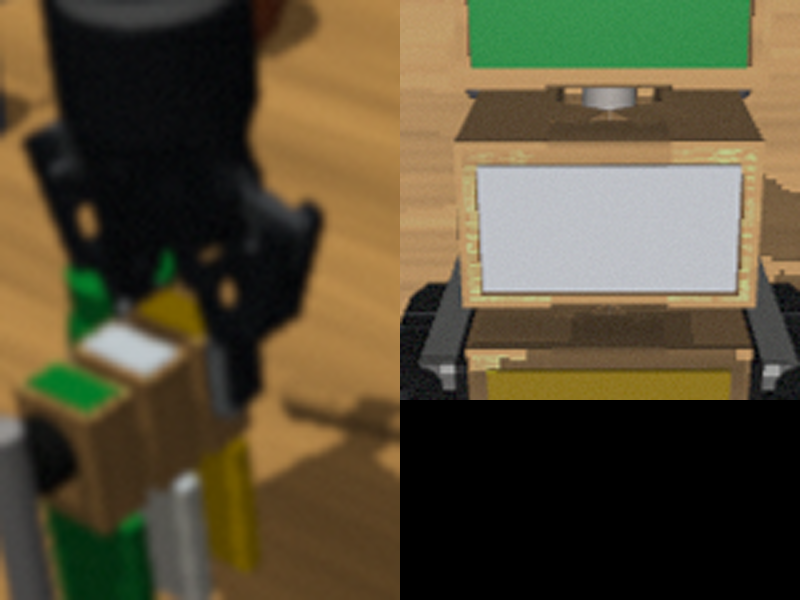

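Gripped: the opening of 0.466 means 40 mm, and the pads cover the upper two thirds of the yellow head. Lift 17 and draw it off along -x.

>>> carry_out([
  {"dp": [0,0,-3],"yaw": 0},
  {"dp": [0,0,-8],"yaw": 0},
  {"dp": [0,0,-13],"yaw": 0},
  {"dp": [0,0,-17],"yaw": 0},
  {"dp": [0,0,-17],"yaw": 0},
])

```text
clock: 7.08
eef_pos: [595.5, -104.6, 147.9]
tcp_rot: [3.142, -0.001, -0.001]
contact_force: [-0.2, -0.2, -1.6]
opening: 0.467
grasp_force: 31.4
```

>>> carry_out([
  {"dp": [-8,0,0],"yaw": 0},
  {"dp": [-20,0,0],"yaw": 0},
  {"dp": [-32,0,0],"yaw": 0},
  {"dp": [-44,0,0],"yaw": 0},
  {"dp": [-56,0,0],"yaw": 0},
  {"dp": [-70,0,0],"yaw": 0},
  {"dp": [-90,0,0],"yaw": 0},
  {"dp": [-100,0,0],"yaw": 0},
])

```text
clock: 8.07
eef_pos: [493.9, -104.4, 147.5]
tcp_rot: [-3.142, 0.0, -0.001]
contact_force: [1.2, 0.9, -0.6]
opening: 0.466
grasp_force: 31.4
```

Run:
```python
from h import *
K,R,t=P('wrist');o=np.array([673.69,-106.14,474.28]);W=(K,R,-R@o);T=P('top')
print('ctip',onz(W,(320.5,224),196),'stip',onz(W,(45,212),196),'red',onz(W,(12,107),180))
ft=lambda x,y:(180+(x+.5)/4-.5,135+(y+.5)/4-.5)
st=tri([T,W],[ft(252,258),(45,212)]);print('tri',st)
print('slot',onz(W,(66,224),40),'vase',onz(T,(297,268),60))
print('bar at z180 top pts',[onz(T,ft(*p),184).round(1) for p in((229,115),(240,190),(247,240))])
print(r.sense()['eef_pos'])
```

```text
ctip [ 555.8438161  -103.87377717  196.        ] stip [567.90332087 148.657734   196.        ] red [660.04499086 165.93863309 180.        ]
tri [565.68523331 151.70337905 191.88779573]
slot [490.00670487 266.03826019  40.        ] vase [397.21664295  20.65212022  60.        ]
bar at z180 top pts [array([657.6, 169. , 184. ]), array([609.4, 160.9, 184. ]), array([577.6, 155.8, 184. ])]
[ 493.90606896 -104.4457694   147.47981022]
```

>>> carry_out([
  {"dp": [-10,-15,0],"yaw": 0},
  {"dp": [-15,-50,0],"yaw": -2},
  {"dp": [-15,-90,0],"yaw": -5},
  {"dp": [-10,-130,0],"yaw": -8},
  {"dp": [0,-170,0],"yaw": -10},
  {"dp": [10,-205,0],"yaw": -10},
  {"dp": [20,-235,0],"yaw": -10},
  {"dp": [26,-248,0],"yaw": -10},
  {"dp": [26,-248,0],"yaw": -10},
  {"dp": [26,-248,0],"yaw": -10},
])

```text
clock: 9.32
eef_pos: [520.8, 142.7, 147.3]
tcp_rot: [3.141, 0.001, 0.174]
contact_force: [0.5, 0.1, -1.5]
opening: 0.465
grasp_force: 31.4
```

Run:
```python
from h import *
s=r.sense();print(s['eef_pos'],s['tcp_rot'])
a=r.grab_frame('wrist');b=r.grab_frame('top');np.save('w2.npy',a);np.save('t2.npy',b)
o=np.zeros((600,800,3),np.uint8)
o[:,:480]=cv2.resize(a[0:300,200:440],(480,600),interpolation=cv2.INTER_CUBIC)
o[:480,480:]=cv2.resize(b[130:250,200:280],(320,480),interpolation=cv2.INTER_CUBIC)
save(o,'m4.png')
W=P('wrist')
for X in((565,151.5,196),(702,176.5,202)):print(proj(W,X))
```

```text
[520.80107169 142.71624524 147.29777248] [3.14125538e+00 8.11459273e-04 1.73694099e-01]
[323.14587504 182.2016222 ]
[ 319.12466868 -357.31573777]
```

View pics/m4.png

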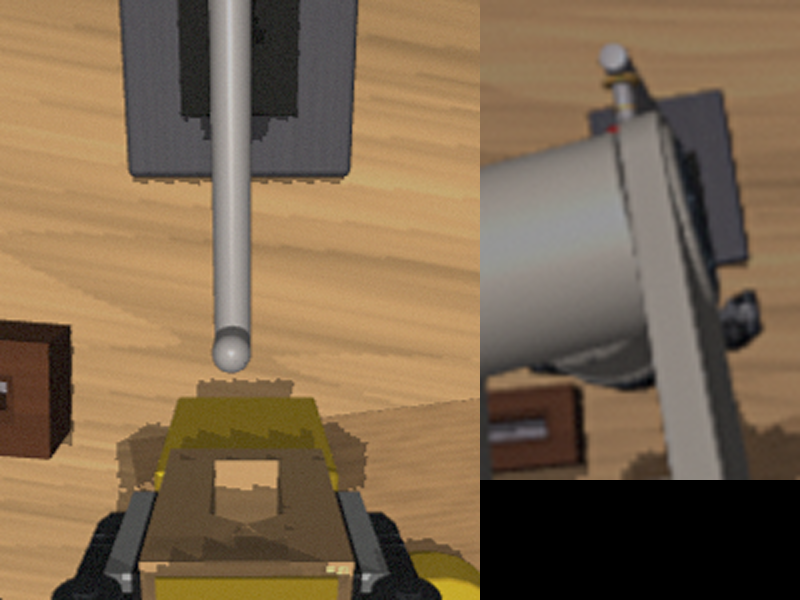

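Run:
```python
from h import *
W=P('wrist');s=r.sense();e=s['eef_pos'];y=s['tcp_rot'][2];c,q=np.cos(y),np.sin(y)
loc=lambda X:((X[0]-e[0])*c+(X[1]-e[1])*q,-(X[0]-e[0])*q+(X[1]-e[1])*c)
print('cx',W[0][0,2])
for x,z in((12,215),(12,200),(12,170)):print(x,z,proj(W,e*[1,1,0]+[x*c,x*q,z]))
for n,uv,z in(('tip',(315.5,176),196),('tip',(315.5,174),196),('bar',(315.7,150),184),('bar',(315,0),184),('slot?',(0,0),40)):
    X=onz(W,uv,z);print(n,X,loc(X))
```

```text
cx 322.8248502337659
12 215 [326.51922051 280.88984731]
12 200 [326.12456695 260.81615441]
12 170 [325.54133402 231.15054321]
tip [566.98091178 154.91025482 196.        ] (np.float64(47.41629834267225), np.float64(4.26758453880513))
tip [567.78175631 155.04443951 196.        ] (np.float64(48.228286851603386), np.float64(4.26191525705277))
bar [575.04465896 156.43499491 184.        ] (np.float64(55.62214174714352), np.float64(4.381535731531136))
bar [629.79892998 165.8817164  184.        ] (np.float64(111.18522770250391), np.float64(4.262281851513759))
slot? [621.11447636 409.86662618  40.        ] (np.float64(144.62805496760592), np.float64(246.10031285360247))
```

The wrist view shows the spare bar parallel to the tool. Its tip at (231,352) lies about 3.2 mm left of the hole's centre at (247,488) and about 47.6 mm ahead of the TCP. Shift, then thread it on.

>>> carry_out([
  {"dp": [4,-3.2,0],"yaw": 0},
  {"dp": [14,-3.2,0],"yaw": 0},
  {"dp": [24,-3.2,0],"yaw": 0},
  {"dp": [34,-3.2,0],"yaw": 0},
  {"dp": [43,-3.2,0],"yaw": 0},
  {"dp": [52,-3.2,0],"yaw": 0},
  {"dp": [60,-3.2,0],"yaw": 0},
  {"dp": [60,-3.2,0],"yaw": 0},
])

```text
clock: 10.42
eef_pos: [580.5, 157.1, 147.4]
tcp_rot: [3.142, -0.0, 0.174]
contact_force: [-0.1, -0.0, -1.4]
opening: 0.461
grasp_force: 31.5
```

Run:
```python
from h import *
s=r.sense();print(s['eef_pos'],s['contact_force'],s['wrist_torque'])
```

```text
[580.46848323 157.10074555 147.38747197] [-0.08223192 -0.03134559 -1.43384482] [ 0.00839606  0.02354346 -0.04233347]
```

Threaded without contact. On to s = 112, then lower gently to see where it takes up.

>>> carry_out([
  {"dp": [10,0,0],"yaw": 0},
  {"dp": [22,0,0],"yaw": 0},
  {"dp": [34,0,0],"yaw": 0},
  {"dp": [45,0,0],"yaw": 0},
  {"dp": [52,0,0],"yaw": 0},
  {"dp": [52,0,5],"yaw": 0},
  {"dp": [52,0,9],"yaw": 0},
  {"dp": [52,0,12],"yaw": 0},
  {"dp": [52,0,14],"yaw": 0},
  {"dp": [52,0,15],"yaw": 0},
  {"dp": [52,0,15],"yaw": 0},
])

```text
clock: 11.8
eef_pos: [631.2, 166.1, 132.5]
tcp_rot: [-3.142, -0.0, 0.174]
contact_force: [0.4, -0.2, -1.8]
opening: 0.462
grasp_force: 31.4
```

>>> carry_out([
  {"dp": [0,0,1],"yaw": 0},
  {"dp": [0,0,1.5],"yaw": 0},
  {"dp": [0,0,2],"yaw": 0},
  {"dp": [0,0,2],"yaw": 0},
])

```text
clock: 12.3
eef_pos: [631.3, 166.1, 131.3]
tcp_rot: [-3.142, -0.001, 0.174]
contact_force: [-1.6, -0.3, 5.4]
opening: 0.467
grasp_force: 32.4
```

Landed. Ease off, open, rise.

>>> carry_out([
  {"dp": [0,0,-0.8],"yaw": 0},
  {"dp": [0,0,-0.8],"yaw": 0},
])

```text
clock: 12.55
eef_pos: [631.2, 166.1, 131.4]
tcp_rot: [-3.142, -0.0, 0.174]
contact_force: [0.1, -0.5, 1.7]
opening: 0.462
grasp_force: 31.7
```

>>> carry_out([
  {"dp": [0,0,0],"yaw": 0},
  {"dp": [0,0,0],"yaw": 0},
  {"dp": [0,0,0],"yaw": 0},
  {"dp": [0,0,0],"yaw": 0},
  {"dp": [0,0,0],"yaw": 0},
  {"dp": [0,0,-10],"yaw": 0},
  {"dp": [0,0,-35],"yaw": 0},
  {"dp": [0,0,-75],"yaw": 0},
  {"dp": [0,0,-110],"yaw": 0},
  {"dp": [0,0,-120],"yaw": 0},
], fingers=1)

```text
clock: 13.8
eef_pos: [632.5, 166.4, 254.6]
tcp_rot: [-3.141, -0.005, 0.174]
contact_force: [0.1, 0.5, -0.2]
opening: 1.001
grasp_force: 0.0
```

Run:
```python
from h import *
s=r.sense();e=s['eef_pos'];y=s['tcp_rot'][2];print(e,y)
a=r.grab_frame('wrist');np.save('w3.npy',a)
# yellow top colour blob
h=cv2.cvtColor(a,cv2.COLOR_RGB2HSV);m=cv2.inRange(h,(22,120,90),(35,255,255))
n,l,st,ce=cv2.connectedComponentsWithStats(m);W=P('wrist')
for i in range(1,n):
    if st[i,4]>150:
        X=onz(W,ce[i],198.6);print(st[i],ce[i].round(1),X.round(1))
d=np.array([626.5,-104.7])-e[:2];c,q=np.cos(y),np.sin(y);print('to white tool dx,dy',d@[c,q],d@[q,-c])
```

```text
[632.48251577 166.36871087 254.61833846] 0.173985445956101
[330 165  24  25 194] [346.8 174. ] [656.9 154.4 198.6]
[ 299  193   47   24 1094] [321.8 204.3] [630.8 168.2 198.6]
[ 367  306   51   58 2273] [392.5 333.6] [525.6  88.3 198.6]
to white tool dx,dy -52.81662650321065 265.94067096265553
```

>>> carry_out([
  {"dp": [-5,25,0],"yaw": 0},
  {"dp": [-13,65,0],"yaw": 3},
  {"dp": [-22,110,0],"yaw": 6},
  {"dp": [-31,160,0],"yaw": 9},
  {"dp": [-41,210,0],"yaw": 10},
  {"dp": [-48,245,0],"yaw": 10},
  {"dp": [-51.6,266,0],"yaw": 10},
  {"dp": [-51.6,266,0],"yaw": 10},
  {"dp": [-51.6,266,0],"yaw": 10},
])

```text
clock: 14.98
eef_pos: [626.3, -103.9, 250.9]
tcp_rot: [-3.141, 0.001, -0.0]
contact_force: [0.5, 0.8, 0.2]
opening: 0.996
grasp_force: 0.0
```

```bash
cat > blob.py <<'E'
from h import *
def blobs(lo,hi,z=198.6,mn=300):
    s=r.sense();e=s['eef_pos'];print(e.round(1),s['tcp_rot'].round(4))
    a=r.grab_frame('wrist');h=cv2.cvtColor(a,cv2.COLOR_RGB2HSV);m=cv2.inRange(h,lo,hi)
    n,l,st,ce=cv2.connectedComponentsWithStats(m);W=P('wrist')
    for i in range(1,n):
        if st[i,4]>mn: print(st[i],ce[i].round(1),onz(W,ce[i],z).round(1))
    return a
E
python3 - <<'E'
from blob import *
a=blobs((100,0,120),(140,60,255))
print('green');blobs((55,120,50),(80,255,255))
E
```

```text
[ 626.3 -103.9  250.9] [-3.141e+00  6.000e-04 -2.000e-04]
[ 302  193   46   23 1041] [324.3 204. ] [ 626.3 -103.4  198.6]
green
[ 626.4 -103.6  251. ] [-3.141e+00  4.000e-04  4.000e-04]
[ 301  151   48   25 1187] [324.6 162.9] [ 657.  -103.6  198.6]
[ 443  260   53   51 1170] [474.2 281.7] [ 560.6 -223.3  198.6]
```

>>> carry_out([
  {"dp": [0,0.7,30],"yaw": 0},
  {"dp": [0,0.7,65],"yaw": 0},
  {"dp": [0,0.7,95],"yaw": 0},
  {"dp": [0,0.7,112],"yaw": 0},
  {"dp": [0,0.7,119],"yaw": 0},
  {"dp": [0,0.7,120],"yaw": 0},
  {"dp": [0,0.7,120],"yaw": 0},
])

```text
clock: 15.95
eef_pos: [627.1, -105.7, 132.3]
tcp_rot: [3.141, -0.002, -0.0]
contact_force: [-0.6, 0.4, 0.1]
opening: 0.998
grasp_force: 0.0
```

>>> carry_out([
  {"dp": [0,0,0],"yaw": 0},
  {"dp": [0,0,0],"yaw": 0},
  {"dp": [0,0,0],"yaw": 0},
  {"dp": [0,0,0],"yaw": 0},
  {"dp": [0,0,0],"yaw": 0},
  {"dp": [0,0,0],"yaw": 0},
], fingers=-1, grip_force=30)

```text
clock: 16.7
eef_pos: [626.7, -105.0, 131.8]
tcp_rot: [-3.141, -0.001, -0.001]
contact_force: [-0.4, 5.5, 4.8]
opening: 0.464
grasp_force: 32.0
```

>>> carry_out([
  {"dp": [0,0,-3],"yaw": 0},
  {"dp": [0,0,-8],"yaw": 0},
  {"dp": [0,0,-13],"yaw": 0},
  {"dp": [0,0,-17],"yaw": 0},
  {"dp": [0,0,-17],"yaw": 0},
])

```text
clock: 17.32
eef_pos: [626.6, -105.7, 148.7]
tcp_rot: [3.141, -0.001, -0.001]
contact_force: [-0.2, -0.7, -2.1]
opening: 0.464
grasp_force: 31.4
```

>>> carry_out([
  {"dp": [-8,-0.5,0],"yaw": 0},
  {"dp": [-20,-0.5,0],"yaw": 0},
  {"dp": [-32,-0.5,0],"yaw": 0},
  {"dp": [-44,-0.5,0],"yaw": 0},
  {"dp": [-56,-0.5,0],"yaw": 0},
  {"dp": [-68,-0.5,0],"yaw": 0},
  {"dp": [-80,-0.5,0],"yaw": 0},
  {"dp": [-95,-0.5,0],"yaw": 0},
  {"dp": [-115,-0.5,0],"yaw": 0},
  {"dp": [-130,-0.5,0],"yaw": 0},
  {"dp": [-130,-0.5,0],"yaw": 0},
])

```text
clock: 18.7
eef_pos: [495.4, -105.0, 148.4]
tcp_rot: [-3.142, 0.0, -0.001]
contact_force: [-0.1, 0.9, -1.6]
opening: 0.462
grasp_force: 31.3
```

Run:
```python
from blob import *
print(r.sense()['contact_force']);blobs((55,120,50),(80,255,255))
```

```text
[-0.09598475  0.85088242 -1.60865832]
[ 495.4 -105.   148.4] [-3.1415e+00  2.0000e-04 -9.0000e-04]
[ 486  182  106   87 6163] [539.8 224.5] [ 523.4 -192.7  198.6]
[  43  315   46   39 1365] [ 65.6 333.9] [468.8  15.  198.6]
```

>>> carry_out([
  {"dp": [-10,-15,0],"yaw": 0},
  {"dp": [-15,-50,0],"yaw": -2},
  {"dp": [-15,-90,0],"yaw": -5},
  {"dp": [-10,-130,0],"yaw": -8},
  {"dp": [0,-170,0],"yaw": -10},
  {"dp": [10,-208,0],"yaw": -10},
  {"dp": [20,-238,0],"yaw": -10},
  {"dp": [25.6,-251.5,0.5],"yaw": -10},
  {"dp": [25.6,-251.5,0.5],"yaw": -10},
  {"dp": [25.6,-251.5,0.5],"yaw": -10},
])

```text
clock: 20.0
eef_pos: [521.5, 145.7, 147.6]
tcp_rot: [3.141, 0.001, 0.174]
contact_force: [0.4, -0.1, -1.3]
opening: 0.468
grasp_force: 31.3
```

Run:
```python
from h import *
W=P('wrist');s=r.sense();e=s['eef_pos'];y=s['tcp_rot'][2];c,q=np.cos(y),np.sin(y);print(e,y)
d=e[:2]-[521,146.5];print('off',d@[c,q],d@[-q,c])
a=r.grab_frame('wrist');h=cv2.cvtColor(a,cv2.COLOR_RGB2HSV)
# bar columns: low saturation bright, rows 120-165
for v in (110,130,150,165):
    row=h[v,270:370];m=(row[:,1]<45)&(row[:,2]>110);u=np.where(m)[0]+270;print(v,u.min() if len(u) else 0,u.max() if len(u) else 0,len(u))
a0=np.load('w2.npy');h0=cv2.cvtColor(a0,cv2.COLOR_RGB2HSV)
for v in (110,130,150,165):
    row=h0[v,270:370];m=(row[:,1]<45)&(row[:,2]>110);u=np.where(m)[0]+270;print('old',v,u.min(),u.max(),len(u))
```

```text
[521.54500302 145.66154336 147.56695939] 0.17369745206993348
off 0.39189553097159996 -0.9200302795861046
110 314 330 17
130 314 330 17
150 315 330 16
165 315 330 16
old 110 308 323 16
old 130 308 323 16
old 150 308 323 16Traceback (most recent call last):
  File "<stdin>", line 10, in <module>
    return umr_minimum(a, axis, None, out, keepdims, initial, where)
ValueError: zero-size array to reduction operation minimum which has no identity
```

>>> carry_out([
  {"dp": [4,-0.6,0],"yaw": 0},
  {"dp": [14,-0.6,0],"yaw": 0},
  {"dp": [24,-0.6,0],"yaw": 0},
  {"dp": [34,-0.6,0],"yaw": 0},
  {"dp": [44,-0.6,0],"yaw": 0},
  {"dp": [54,-0.6,0],"yaw": 0},
  {"dp": [64,-0.6,0],"yaw": 0},
  {"dp": [72,-0.6,0],"yaw": 0},
  {"dp": [77,-0.6,0],"yaw": 0},
  {"dp": [77,-0.6,0],"yaw": 0},
])

```text
clock: 21.3
eef_pos: [598.1, 160.4, 147.7]
tcp_rot: [-3.142, 0.0, 0.174]
contact_force: [-0.7, 0.0, -1.9]
opening: 0.46
grasp_force: 31.3
```

>>> carry_out([
  {"dp": [0,0,5],"yaw": 0},
  {"dp": [0,0,10],"yaw": 0},
  {"dp": [0,0,13],"yaw": 0},
  {"dp": [0,0,15],"yaw": 0},
  {"dp": [0,0,16],"yaw": 0},
  {"dp": [0,0,16],"yaw": 0},
])

```text
clock: 22.05
eef_pos: [597.8, 160.3, 132.2]
tcp_rot: [3.142, -0.0, 0.174]
contact_force: [-2.5, -0.3, 3.4]
opening: 0.464
grasp_force: 31.9
```

>>> carry_out([
  {"dp": [0,0,-0.6],"yaw": 0},
  {"dp": [4,0,-0.6],"yaw": 0},
  {"dp": [8,0,-0.6],"yaw": 0},
  {"dp": [12,0,-0.6],"yaw": 0},
  {"dp": [16,0,-0.6],"yaw": 0},
  {"dp": [18,0,-0.6],"yaw": 0},
  {"dp": [18,0,-0.6],"yaw": 0},
])

```text
clock: 22.92
eef_pos: [615.9, 163.5, 132.3]
tcp_rot: [3.141, -0.0, 0.174]
contact_force: [0.3, -1.8, -1.4]
opening: 0.465
grasp_force: 31.5
```

>>> carry_out([
  {"dp": [1,0,0],"yaw": 0},
  {"dp": [2,0,0],"yaw": 0},
  {"dp": [3,0,0],"yaw": 0},
  {"dp": [4,0,0],"yaw": 0},
  {"dp": [4,0,0],"yaw": 0},
])

```text
clock: 23.55
eef_pos: [619.7, 164.3, 132.4]
tcp_rot: [-3.141, -0.0, 0.174]
contact_force: [-1.0, -1.0, -1.0]
opening: 0.464
grasp_force: 31.5
```

>>> carry_out([
  {"dp": [1,0,0],"yaw": 0},
  {"dp": [2,0,0],"yaw": 0},
  {"dp": [3,0,0],"yaw": 0},
  {"dp": [3,0,0],"yaw": 0},
])

```text
clock: 24.05
eef_pos: [622.3, 164.7, 132.4]
tcp_rot: [3.142, 0.0, 0.174]
contact_force: [-3.1, -0.8, -0.4]
opening: 0.465
grasp_force: 31.5
```

>>> carry_out([
  {"dp": [1,0,0],"yaw": 0},
  {"dp": [2,0,0],"yaw": 0},
  {"dp": [2,0,0],"yaw": 0},
])

```text
clock: 24.42
eef_pos: [623.9, 165.0, 132.3]
tcp_rot: [3.142, 0.001, 0.174]
contact_force: [-6.0, -1.1, 1.0]
opening: 0.462
grasp_force: 31.7
```

>>> carry_out([
  {"dp": [0.7,0,0],"yaw": 0},
  {"dp": [1.5,0,0],"yaw": 0},
  {"dp": [1.5,0,0],"yaw": 0},
  {"dp": [1.5,0,0],"yaw": 0},
  {"dp": [1.5,0,0],"yaw": 0},
  {"dp": [1.5,0,0],"yaw": 0},
  {"dp": [1.5,0,0],"yaw": 0},
  {"dp": [1.5,0,0],"yaw": 0},
  {"dp": [1.5,0,0],"yaw": 0},
  {"dp": [1.5,0,0],"yaw": 0},
  {"dp": [1.5,0,0],"yaw": 0},
  {"dp": [1.5,0,0],"yaw": 0},
])

```text
clock: 25.92
eef_pos: [625.0, 165.2, 132.4]
tcp_rot: [3.142, 0.002, 0.174]
contact_force: [-7.2, -2.4, 2.5]
opening: 0.47
grasp_force: 31.9
```

>>> carry_out([
  {"dp": [0,0,0],"yaw": 0},
  {"dp": [0,0,0],"yaw": 0},
  {"dp": [0,0,0],"yaw": 0},
  {"dp": [0,0,0],"yaw": 0},
  {"dp": [0,0,0],"yaw": 0},
  {"dp": [-1,0,0],"yaw": 0},
  {"dp": [-2,0,0],"yaw": 0},
  {"dp": [-3,0,0],"yaw": 0},
  {"dp": [-4,0,0],"yaw": 0},
  {"dp": [-4.5,0,0],"yaw": 0},
  {"dp": [-4.5,0,0],"yaw": 0},
])

```text
clock: 27.3
eef_pos: [621.7, 164.7, 132.5]
tcp_rot: [-3.141, -0.0, 0.174]
contact_force: [-0.1, 0.1, -2.9]
opening: 0.464
grasp_force: 31.3
```

>>> carry_out([
  {"dp": [0.5,0,0.3],"yaw": 0},
  {"dp": [0.7,0,0.6],"yaw": 0},
  {"dp": [0.7,0,0.6],"yaw": 0},
])

```text
clock: 27.68
eef_pos: [622.0, 164.6, 132.2]
tcp_rot: [3.142, 0.0, 0.174]
contact_force: [-4.5, -1.4, 5.5]
opening: 0.465
grasp_force: 32.2
```

>>> carry_out([
  {"dp": [0,0,0],"yaw": 0},
  {"dp": [0,0,0],"yaw": 0},
  {"dp": [0,0,0],"yaw": 0},
  {"dp": [0,0,0],"yaw": 0},
  {"dp": [0,0,0],"yaw": 0},
  {"dp": [0,0,-10],"yaw": 0},
  {"dp": [0,0,-35],"yaw": 0},
  {"dp": [0,0,-75],"yaw": 0},
  {"dp": [0,0,-110],"yaw": 0},
  {"dp": [0,0,-120],"yaw": 0},
  {"dp": [0,0,-120],"yaw": 0},
], fingers=1)

```text
clock: 29.05
eef_pos: [622.3, 164.7, 252.2]
tcp_rot: [-3.141, -0.001, 0.174]
contact_force: [-0.1, -0.6, -0.8]
opening: 1.003
grasp_force: 0.0
```

Run:
```python
from blob import *
a=blobs((100,0,120),(140,60,255));blobs((22,120,90),(35,255,255));print('red');blobs((0,150,80),(5,255,255),mn=15,z=190)
```

```text
[622.3 164.7 252.2] [-3.1415e+00 -1.0000e-03  1.7390e-01]
[300 194  46  23 996] [322.4 204.5] [621.1 166.1 198.6]
[621.7 164.5 251. ] [3.1415e+00 9.0000e-04 1.7390e-01]
[ 298  160   49   26 1240] [322.1 172.2] [644.9 170.5 198.6]
[ 367  300   52   59 2321] [393.3 327.8] [523.   88.4 198.6]
red
[621.4 164.4 250.4] [3.1414e+00 2.0000e-03 1.7400e-01]
[305 141  39  13 363] [324. 148.] [660.7 171.9 190. ]
```

White and yellow hang touching each other (24 mm apart) against the red disc. Next, the green.

>>> carry_out([
  {"dp": [-1,25,0],"yaw": 0},
  {"dp": [-3,65,0],"yaw": 3},
  {"dp": [-5,110,0],"yaw": 6},
  {"dp": [-8,160,0],"yaw": 9},
  {"dp": [-10,210,0],"yaw": 10},
  {"dp": [-12,250,0],"yaw": 10},
  {"dp": [-12.5,271.5,0],"yaw": 10},
  {"dp": [-12.5,271.5,0],"yaw": 10},
  {"dp": [-12.5,271.5,0],"yaw": 10},
])

```text
clock: 30.32
eef_pos: [656.7, -103.7, 251.3]
tcp_rot: [-3.141, 0.001, -0.0]
contact_force: [-0.2, 0.4, 0.1]
opening: 0.999
grasp_force: 0.0
```

Run:
```python
from blob import *
blobs((55,120,50),(80,255,255))
```

```text
[ 656.7 -103.7  251.3] [-3.1409e+00  8.0000e-04 -0.0000e+00]
[ 302  192   46   23 1029] [324.5 203.3] [ 657.  -103.4  198.6]
```

>>> carry_out([
  {"dp": [0,0.4,30],"yaw": 0},
  {"dp": [0,0.4,60],"yaw": 0},
  {"dp": [0,0.4,85],"yaw": 0},
  {"dp": [0,0.4,102],"yaw": 0},
  {"dp": [0,0.4,113],"yaw": 0},
  {"dp": [0,0.4,118],"yaw": 0},
  {"dp": [0,0.4,118],"yaw": 0},
])

```text
clock: 31.25
eef_pos: [657.1, -105.3, 134.1]
tcp_rot: [3.142, -0.0, -0.001]
contact_force: [-0.4, -0.2, 0.2]
opening: 0.996
grasp_force: 0.0
```

>>> carry_out([
  {"dp": [0,0,0],"yaw": 0},
  {"dp": [0,0,0],"yaw": 0},
  {"dp": [0,0,0],"yaw": 0},
  {"dp": [0,0,0],"yaw": 0},
  {"dp": [0,0,0],"yaw": 0},
  {"dp": [0,0,0],"yaw": 0},
], fingers=-1, grip_force=30)

```text
clock: 32.0
eef_pos: [657.2, -105.0, 134.4]
tcp_rot: [-3.141, -0.001, -0.001]
contact_force: [-1.0, 3.2, 5.1]
opening: 0.467
grasp_force: 31.6
```

>>> carry_out([
  {"dp": [0,0,-3],"yaw": 0},
  {"dp": [0,0,-8],"yaw": 0},
  {"dp": [0,0,-13],"yaw": 0},
  {"dp": [0,0,-17],"yaw": 0},
  {"dp": [0,0,-17],"yaw": 0},
])

```text
clock: 32.62
eef_pos: [657.1, -105.4, 151.2]
tcp_rot: [3.141, -0.001, -0.001]
contact_force: [0.0, -0.7, -0.2]
opening: 0.46
grasp_force: 31.0
```

>>> carry_out([
  {"dp": [-8,-0.3,0],"yaw": 0},
  {"dp": [-20,-0.3,0],"yaw": 0},
  {"dp": [-33,-0.3,0],"yaw": 0},
  {"dp": [-46,-0.3,0],"yaw": 0},
  {"dp": [-59,-0.3,0],"yaw": 0},
  {"dp": [-72,-0.3,0],"yaw": 0},
  {"dp": [-85,-0.3,0],"yaw": 0},
  {"dp": [-98,-0.3,0],"yaw": 0},
  {"dp": [-111,-0.3,0],"yaw": 0},
  {"dp": [-125,-0.3,0],"yaw": 0},
  {"dp": [-145,-0.3,0],"yaw": 0},
  {"dp": [-160,-0.3,0],"yaw": 0},
])

```text
clock: 34.12
eef_pos: [495.6, -104.9, 150.7]
tcp_rot: [-3.142, 0.0, -0.001]
contact_force: [-0.5, 0.3, -1.3]
opening: 0.463
grasp_force: 31.0
```

>>> carry_out([
  {"dp": [-10,-20,-5],"yaw": 0},
  {"dp": [-20,-60,-10],"yaw": 0},
  {"dp": [-30,-105,-10],"yaw": 0},
  {"dp": [-40,-150,-10],"yaw": -1},
  {"dp": [-48,-195,-10],"yaw": -2},
  {"dp": [-56,-240,-10],"yaw": -3},
  {"dp": [-64,-285,-10],"yaw": -4},
  {"dp": [-72,-325,-10],"yaw": -4},
  {"dp": [-78,-360,-10],"yaw": -4},
  {"dp": [-80.6,-377,-10],"yaw": -4},
  {"dp": [-80.6,-377,-10],"yaw": -4},
  {"dp": [-80.6,-377,-10],"yaw": -4},
])

```text
clock: 35.62
eef_pos: [416.4, 271.4, 160.8]
tcp_rot: [3.141, 0.0, 0.069]
contact_force: [-0.5, -0.3, -1.0]
opening: 0.468
grasp_force: 31.0
```

Run:
```python
from h import *
s=r.sense();print(s['eef_pos'],s['tcp_rot'])
a=r.grab_frame('wrist');np.save('w4.npy',a);W=P('wrist');np.save('w4cal.npy',np.array([*W[0].ravel(),*W[1].ravel(),*W[2]]))
print(proj(W,(482,272,40)))
save(cv2.resize(a[0:260,180:460],None,fx=2.3,fy=2.3,interpolation=cv2.INTER_CUBIC),'w4.png')
```

```text
[416.37426944 271.4137501  160.76483742] [3.14114728e+00 1.88461472e-04 6.90923902e-02]
[328.56131695 107.20750016]
```

View pics/w4.png

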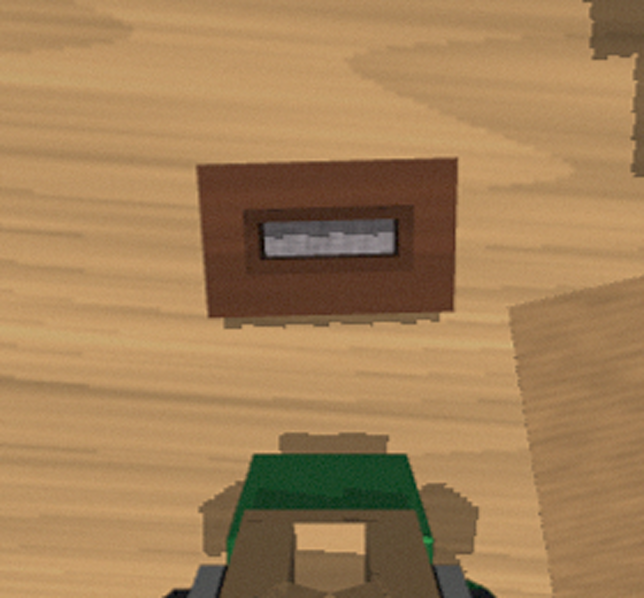

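The wrist view shows the block's top corners at (198,165), (458,158), (455,311) and (209,318), the slot mouth around (328,239), and the tile's bottom front edge at (252–408, 455). Now to work out the shift.

Run:
```python
from h import *
q=np.load('w4cal.npy');W=(q[:9].reshape(3,3),q[9:18].reshape(3,3),q[18:])
f=lambda x,y:(180+(x+.5)/2.3-.5,(y+.5)/2.3-.5)
e=np.array([416.0,271.6,160.8]);y=np.radians(3.98);c,s=np.cos(y),np.sin(y)
loc=lambda X:np.round(((X[0]-e[0])*c+(X[1]-e[1])*s,-(X[0]-e[0])*s+(X[1]-e[1])*c),1)
print('cam loc',loc(-W[1].T@W[2]))
for x,z in((5,105),(12,195-9)):print('pred tile front edge',proj(W,e*[1,1,0]+[x*c,x*s,z]))
print('obs',f(330,455));
for z in(100,105,110):print(z,loc(onz(W,f(330,455),z)))
for n,ps in(('block',((198,165),(458,158),(455,311),(209,318))),('chamf',((243,210),(413,206),(414,268),(246,273)))):
    C=np.array([onz(W,f(*p),40)[:2] for p in ps]);m=C.mean(0);v=C[0]+C[3]-C[1]-C[2];u=C[0]+C[1]-C[2]-C[3]
    print(n,m.round(1),loc(m),'size',np.hypot(*u)/2,np.hypot(*v)/2,'yaw',np.degrees(np.arctan2(v[1],v[0]))-90,np.degrees(np.arctan2(u[1],u[0])))
```

```text
cam loc [79.8  0.9]
pred tile front edge [324.0414639  196.61525236]
pred tile front edge [324.6856294  233.89159322]
obs (323.19565217391306, 197.5434782608696)
100 [2.6 0.6]
105 [4.3 0.6]
110 [5.9 0.6]
block [484.2 276.9] [68.4  0.5] size 55.71528308051129 95.73270472769488 yaw 5.4590467013299815 5.505004442050526
chamf [484.4 277.3] [68.6  0.9] size 22.768434020445508 63.978341306175714 yaw 5.402978515576237 5.8145844724281295
```

>>> carry_out([
  {"dp": [10,0,0],"yaw": 0},
  {"dp": [30,0,0],"yaw": -1},
  {"dp": [50,0,0],"yaw": -1.5},
  {"dp": [64,0,0],"yaw": -1.5},
  {"dp": [68.8,0,0],"yaw": -1.5},
  {"dp": [68.8,0,10],"yaw": -1.5},
  {"dp": [68.8,0,28],"yaw": -1.5},
  {"dp": [68.8,0,44],"yaw": -1.5},
  {"dp": [68.8,0,54],"yaw": -1.5},
  {"dp": [68.8,0,59],"yaw": -1.5},
  {"dp": [68.8,0,59],"yaw": -1.5},
])

```text
clock: 37.05
eef_pos: [485.0, 276.9, 101.5]
tcp_rot: [3.141, 0.0, 0.096]
contact_force: [-0.4, 0.0, -1.3]
opening: 0.462
grasp_force: 31.0
```

>>> carry_out([
  {"dp": [0,0,2],"yaw": 0},
  {"dp": [0,0,4],"yaw": 0},
  {"dp": [0,0,6],"yaw": 0},
  {"dp": [0,0,8],"yaw": 0},
  {"dp": [0,0,8],"yaw": 0},
])

```text
clock: 37.67
eef_pos: [485.0, 276.8, 93.6]
tcp_rot: [3.141, 0.0, 0.095]
contact_force: [-0.0, 0.0, -1.5]
opening: 0.462
grasp_force: 31.0
```

>>> carry_out([
  {"dp": [0,0,1],"yaw": 0},
  {"dp": [0,0,2.5],"yaw": 0},
  {"dp": [0,0,4],"yaw": 0},
  {"dp": [0,0,6],"yaw": 0},
  {"dp": [0,0,6],"yaw": 0},
])

```text
clock: 38.3
eef_pos: [485.0, 276.8, 87.5]
tcp_rot: [3.141, 0.0, 0.095]
contact_force: [-0.1, -0.1, -0.9]
opening: 0.469
grasp_force: 31.0
```

>>> carry_out([
  {"dp": [0,0,1],"yaw": 0},
  {"dp": [0,0,2.5],"yaw": 0},
  {"dp": [0,0,4],"yaw": 0},
  {"dp": [0,0,6],"yaw": 0},
  {"dp": [0,0,6],"yaw": 0},
])

```text
clock: 38.92
eef_pos: [485.0, 276.8, 81.6]
tcp_rot: [3.141, 0.0, 0.096]
contact_force: [0.3, -0.3, -0.5]
opening: 0.461
grasp_force: 31.0
```

Sliding freely in the slot, with the floor expected at TCP z ≈ 65.6.

>>> carry_out([
  {"dp": [0,0,2],"yaw": 0},
  {"dp": [0,0,4],"yaw": 0},
  {"dp": [0,0,7],"yaw": 0},
  {"dp": [0,0,10],"yaw": 0},
  {"dp": [0,0,13],"yaw": 0},
  {"dp": [0,0,13],"yaw": 0},
])

```text
clock: 39.67
eef_pos: [484.9, 276.8, 68.4]
tcp_rot: [3.141, 0.001, 0.095]
contact_force: [-0.2, -0.2, -0.6]
opening: 0.461
grasp_force: 31.0
```

>>> carry_out([
  {"dp": [0,0,1],"yaw": 0},
  {"dp": [0,0,2],"yaw": 0},
  {"dp": [0,0,3],"yaw": 0},
  {"dp": [0,0,3],"yaw": 0},
])

```text
clock: 40.17
eef_pos: [485.1, 276.9, 65.8]
tcp_rot: [-3.142, -0.0, 0.095]
contact_force: [-0.3, -0.5, -0.7]
opening: 0.465
grasp_force: 31.0
```

>>> carry_out([
  {"dp": [0,0,0.7],"yaw": 0},
  {"dp": [0,0,1.4],"yaw": 0},
  {"dp": [0,0,1.4],"yaw": 0},
])

```text
clock: 40.55
eef_pos: [485.2, 276.9, 64.5]
tcp_rot: [-3.142, -0.0, 0.095]
contact_force: [-0.7, -0.7, 1.5]
opening: 0.466
grasp_force: 31.3
```

On the foam with a light touch. Release and rise.

>>> carry_out([
  {"dp": [0,0,0],"yaw": 0},
  {"dp": [0,0,0],"yaw": 0},
  {"dp": [0,0,0],"yaw": 0},
  {"dp": [0,0,0],"yaw": 0},
  {"dp": [0,0,0],"yaw": 0},
  {"dp": [0,0,-8],"yaw": 0},
  {"dp": [0,0,-25],"yaw": 0},
  {"dp": [0,0,-60],"yaw": 0},
  {"dp": [0,0,-110],"yaw": 0},
  {"dp": [0,0,-150],"yaw": 0},
  {"dp": [0,0,-160],"yaw": 0},
  {"dp": [0,0,-160],"yaw": 0},
], fingers=1)

```text
clock: 42.05
eef_pos: [485.3, 277.0, 225.4]
tcp_rot: [-3.141, -0.002, 0.095]
contact_force: [0.1, -0.4, -0.2]
opening: 0.999
grasp_force: 0.0
```

Run:
```python
from blob import *
print('green');blobs((55,120,50),(80,255,255),z=130)
print('white');a=blobs((100,0,120),(140,60,255));print('yellow');blobs((22,120,90),(35,255,255))
b=r.grab_frame('scene');h=cv2.cvtColor(b,cv2.COLOR_RGB2HSV);S=P('scene')
for n,lo,hi in(('g',(50,120,40),(80,255,255)),('y',(22,130,90),(34,255,255)),('red',(0,170,80),(4,255,255))):
    m=cv2.inRange(h,lo,hi);k,l,st,ce=cv2.connectedComponentsWithStats(m)
    for i in range(1,k):
        if st[i,4]>25:print(n,st[i],ce[i].round(1))
print(proj(S,(485,277,130)),proj(S,(645,169.5,198.6)),proj(S,(485,277,40)))
```

```text
green
[485.3 277.  225.4] [-3.1408e+00 -1.6000e-03  9.5400e-02]
[304 178  39  20 744] [323.4 187.8] [484.7 277.5 130. ]
[347 277  37  33 930] [364.9 293.6] [383.  227.8 130. ]
white
[484.7 276.6 224.2] [3.1415e+00 3.0000e-04 9.5300e-02]
[ 522    0   67   21 1127] [553.2   8.4] [616.9 165.9 198.6]
yellow
[484.4 276.5 223.4] [3.1409e+00 1.4000e-03 9.5400e-02]
[ 491  221   68   64 3236] [524.6 252.7] [472.  139.  198.6]
g [239 148  23  26 465] [249.  160.6]
g [437 208  20  14 222] [446.5 214.7]
g [454 229  18   9  87] [462.6 233.1]
y [135 153  32  24 401] [149.7 163.5]
y [348 182  31  33 757] [363. 198.]
y [358 224  25  16 234] [369.7 231.4]
y [452 227  23  14  55] [463.3 233.5]
y [359 258  21  28 347] [368.8 272.3]
red [356 238  17  15 128] [365.  243.9]
[461.78657643 232.74710183] [368.56418849 231.05621137] [451.50387318 266.14823295]
```

The green stands upright at z ≈ 130, fully down, and the pair is still in place. Everything is released and the arm is clear, so I'm handing in.

```bash
python3 -c "
from rig import r
print(r.sign_off())"
```

```text
the job is handed in; nothing more can be done
None
```

Job handed in at about 42 s: white and yellow hang together at the red pad after a held push of about 7.5 N, and green stands fully down in the block's slot, with everything let go.

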